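Fit the keyed rivet-setting die into the cobbler's anvil and clamp it

TASK

Take the tall six-sided setting die with the notched collar out of the wooden rack and put it in the round hole of the riveting anvil. The anvil's key has been left at some unknown angle, so turn the die under light pressure, feeling for the place where its notch drops over the key and the collar sits flat on the anvil, without forcing it (60 N against the anvil is too much). Then swing the anvil's clamp all the way over the collar, let go, and leave the other things on the bench where they are.

Things in the scene. Friction and masses are not known exactly. Their poses are not given: they have to be found in the camera images.
- die: Steel die to fit, about 0.4 kg. Collar 56 mm across, 10 mm thick, with one notch in its rim, 10 mm wide, 13 mm deep. On it a six-sided grip 24 mm across flats, 45 mm high; below it a round pin 18 mm thick, 20 mm long, nose tapered. Origin: axis, underside of collar; z up; +x out through the notch; flats face +x and every 60 degrees. Starts in a rack hole, notch within 0.8 rad of the rack's -x.
- anvil: Riveting anvil fixed to the bench: dark steel plate 140 mm (x) by 110 mm (y), 30 mm high, with a through hole 22 mm in diameter in its centre for the die's pin, a curved slot with the key on the -x side of the hole, and a swing clamp whose upright pivot is at x = +50 mm, y = 0. Origin: centre of its underside; z up.
- seat (a point): Hole's axis at the anvil's top face; axes as the anvil's; the die's origin lies here when home. A key, 7.5 mm wide, 19 to 26 mm from the axis, stands firm 8 mm above the top, at an unknown angle within 1.4 rad either side of -x. Until the notch is over it the collar rides on it, 8 mm up, the pin 12 mm in the hole; the notch drops over it when within about 0.06 rad.
- clamp (a joint): Swing clamp about its upright pivot: 0 open, 1.2 rad at its stop over the die; starts at 0 to 0.2. It grows clockwise seen from above: the handle bar points at (1.2 - value) from the anvil's +x towards its +y. The other arm, 32 mm long, passes 2.5 mm over a seated collar and jams on one not down. Takes about 4 N at the post; stays where left.
- clamp_post (a point): Top centre of the clamp's upright round post, 12 mm in diameter, standing free for 66 mm below this point (its top is 116.5 mm above the bench), at the outer end of the handle bar, 45 mm from the pivot. Push it sideways or pinch it from above.
- rack: Wooden die rack fixed to the bench, 80 mm (x) by 250 mm (y), 35 mm high, with three holes 25 mm in diameter at y = -80, 0 and +80 mm; each die's collar rests on its top. Origin: centre of its underside.
- dome_die: Another die, to be left alone in the rack: round collar of 42 mm, low domed top, 21 mm above the rack. Origin: underside of its collar.
- square_die: Another die, to be left alone in the rack: square collar of 38 mm, low square top, 20 mm above the rack. Origin: underside of its collar.
- hammer: Hammer lying at the far side of the bench, to be left alone. Origin near its middle, underside.
- last: Green plastic shoe last, about 250 mm long, 75 mm high, at the far side, to be left alone. Origin: underside.
- tack_tin: Small open steel tin, 48 mm across and 35 mm high, between rack and anvil, to be left alone. Origin: centre of its underside.
- pliers: Pliers lying at the near side, 17 mm high, to be left alone. Origin: underside.
- awl: Awl lying at the near side, to be left alone. Origin: underside.
- glue_jar: Closed jar, 72 mm across and 85 mm high, at the far side, to be left alone. Origin: centre of its underside.

How it is judged:
By the outcome, as a careful person would: the job done as asked, in the order asked, and still so for the second after the job is handed in, with the robot touching nothing.
It also fails if it takes over 72 s, if anything falls off the work surface, if the arm or the gripper's body presses on something with over 40 N, if the wrist force passes 120 N, or if a joint passes its speed limit or range.

ROBOT

A 7-joint arm with a two-finger parallel gripper is mounted at the origin on the work surface. World frame = base frame: x ahead of the robot, y to its left, z up, the work surface at z = 0. Lengths are in m, angles in rad, forces in N, time in s.
With the tool pointing down it reaches from about 0.35 to 0.9 m from the base axis. Payload 8.1 kg.
Tool frame: the origin (TCP) lies between the finger pads; the fingertips stand 11 mm ahead of it and the grasp point (between the pads) lies 8 mm behind it; z points along the fingers, y is the line along which they close (so a half turn about z gives the same grasp; the last joint's range is limited). The gripper opens to 92 mm and grips with 3 to 60 N. Pads are 19 mm wide; open, the fingers measure 130 mm over their backs; the gripper's body (75 mm by 190 mm) begins 47 mm behind the grasp point.
Start: joints at [-1.385, 0.434, 0.025, 1.573, -0.012, 1.134, -0.075], TCP at [0.178, 0.599, 0.238] pointing down, gripper open.
Joint ranges: [-2.62, 2.62], [-0.44, 2.09], [-1.27, 1.32], [0.08, 2.57], [-1.32, 4.46], [0.12, 2], [-2.74, 2.74]. Speed limits (rad/s): [2.22, 2.22, 3.01, 3.01, 3.14, 3.14, 3.14].

INTERFACE

Orientations are given as a rotation vector (axis times angle).
In Python, from cell import observe, get_image, camera_params, sign_off gives the robot as it stands.
- The arm moves only by the shell command python3 -m pendant 'ROWS' [FORCE]. ROWS is JSON, one flat list of numbers, 7 for each row, row after row: the shift along the tool's x, y, z in m, then the turn, a rotation vector about the tool's x, y, z in rad, then the finger opening in m, from 0 to 0.0918. In form: [dx, dy, dz, rx, ry, rz, jaw, dx, dy, dz, rx, ry, rz, jaw, ...]. A call has 1 to 10 rows; each row shifts and turns the commanded pose from where the row before left it, along the tool's axes as they then stand; what a row does not reach is not made up. A row lasts 1/8 s, in which the tool goes at most 62.5 mm and 10.7 degrees, less where a joint would pass 70% of its speed; a pose out of reach is approached as far as the arm can. A call is refused whole if a number of a shift passes 0.0625 or a number of a turn 0.188, either way. A call with a gripper value outside its range is refused whole. The fingers move at their own pace and stop on an object; FORCE is the grip in N (left out, the last holds). Time passes only in rows, so rows that do not move let the fingers close. It gives the time, the measured TCP pose, the force, the opening and the grip force at its end, in the units of the state.
- observe(): the state, without advancing time (a new reading comes with each control period).
- get_image(name): name is "scene" or "side" or "wrist"; returns the picture (384x512x3 uint8, red, green, blue); there is no depth.
- camera_params(name): a dict with "intrinsics" (3x3 intrinsics, pixels), "eye" and "rotation" of the camera in the world; the wrist camera has in their place "T_tool_cam" (4x4, takes a point from camera to tool coordinates, whose origin is the TCP and whose axes are the flange's). Camera axes: x right, y down, z forward; pixel columns grow to the right and rows downward; lengths in m; the calibration is good to about 2 mm. A picture is of the moment at which its call begins: read the wrist's pose just before it. camera_params takes no time and is no camera call.
- sign_off(): hands the job in; it is judged then, once.
The state is a dict: "clock": time; "joints": joint angles; "dq": joint speeds; "joint_efforts": joint torques, N m; "position": TCP position; "ee_rot": TCP orientation; "force": force on the tool from outside, world axes, zero at the start; "ft_torque": the same for the moment, N m; "width": opening from 0.0 (shut) to 1.0 (fully open); "gripper_force": force on a finger pad.
Only numpy, scipy, OpenCV 4.12 (cv2) and the standard library are available. Lean on these libraries where they do the work, as an engineer would, in place of code of your own. Each camera call takes 0.05 s, during which the arm holds its last target. There are 200 camera calls.

## Working session

There is one attempt and no reset: what is moved stays moved. The work goes in short steps, Python scripts to look and compute and a shell command to move; the robot and the scene stay as the last step left them, time stands still between calls to the robot, and variables do not carry over. Pictures are saved under pics/ and viewed, at most 10 in all, crops included, and the job is handed in when it is done.

```bash
mkdir -p pics; python3 - <<'E'
from cell import *
import cv2
s=observe();print(s)
for n in ["scene","side","wrist"]:
    im=get_image(n);cv2.imwrite(f"pics/{n}0.png",im[:,:,::-1]);print(n,camera_params(n))
E
```

```text
{'clock': 0.0, 'joints': array([-1.38457625,  0.43520013,  0.02498124,  1.57408619, -0.01156531,
        1.13401545, -0.07508524]), 'dq': array([-0.00085352,  0.00123831,  0.00150744,  0.00071894,  0.00101842,
       -0.00013937, -0.00128238]), 'joint_efforts': array([ 5.16036835e-05, -6.67837930e+01,  9.84945931e-01, -3.14455605e+01,
       -6.05812389e-02,  4.28121944e-02,  1.20878394e-04]), 'position': array([0.17794154, 0.5986189 , 0.23696349]), 'ee_rot': array([-4.52169276e-01, -3.10883118e+00,  2.45695480e-03]), 'force': array([0.0809522 , 0.50344158, 0.30152524]), 'ft_torque': array([-0.01696109, -0.00317443,  0.00393971]), 'gripper_force': 0.0, 'width': 1.0024505220436362}
scene {'intrinsics': array([[410.72404927,   0.        , 252.10854009],
       [  0.        , 410.72404927, 195.83169233],
       [  0.        ,   0.        ,   1.        ]]), 'eye': array([ 0.98097545, -0.42685475,  0.84144493]), 'rotation': array([-2.31481331, -1.03762711,  0.32978591])}
side {'intrinsics': array([[455.54461236,   0.        , 258.6799869 ],
       [  0.        , 455.54461236, 192.72593279],
       [  0.        ,   0.        ,   1.        ]]), 'eye': array([0.44596725, 0.77840541, 0.75047657]), 'rotation': array([-0.26103369,  2.75762085, -1.3382836 ])}
wrist {'intrinsics': array([[343.73266644,   0.        , 259.96035721],
       [  0.        , 343.73266644, 189.72527653],
       [  0.        ,   0.        ,   1.        ]]), 'T_tool_cam': array([[ 2.34839018e-04, -9.68540533e-01, -2.48855743e-01,
         6.65132962e-02],
       [ 9.99999900e-01,  1.32637155e-04,  4.27454607e-04,
        -1.30557242e-03],
       [-3.80999595e-04, -2.48855818e-01,  9.68540467e-01,
        -1.47169315e-01],
       [ 0.00000000e+00,  0.00000000e+00,  0.00000000e+00,
         1.00000000e+00]])}
```

View pics/scene0.png

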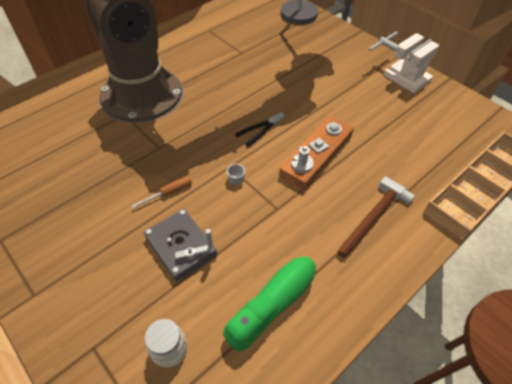

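View pics/side0.png

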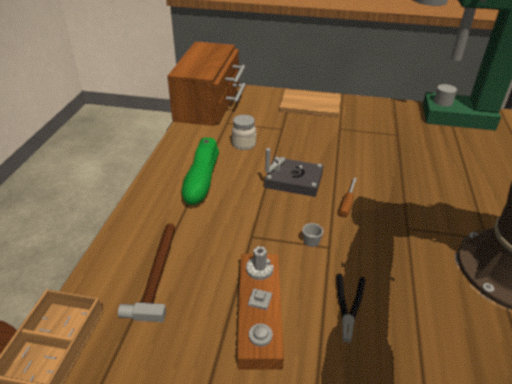

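The scene view has the tall die's top at about (304,150), the anvil hole at about (180,240) and the tin at (236,175). In the side view the die's top is at about (260,251), the anvil hole at about (297,172) and the clamp post at about (268,152).

```bash
cat > h.py <<'E'
import numpy as np,cv2
from cell import *
from scipy.spatial.transform import Rotation as R
def cam(n,s=None):
    c=camera_params(n);K=c['intrinsics']
    if n=='wrist':
        s=s or observe();Rt=R.from_rotvec(s['ee_rot']).as_matrix();T=c['T_tool_cam']
        return K,s['position']+Rt@T[:3,3],Rt@T[:3,:3]
    return K,np.array(c['eye']),R.from_rotvec(c['rotation']).as_matrix()
def ray(C,px,z):
    K,e,M=C;d=M@np.linalg.solve(K,np.array([px[0],px[1],1.]));return e+d*(z-e[2])/d[2]
def proj(C,p):
    K,e,M=C;q=K@(M.T@(np.asarray(p,float)-e));return q[:2]/q[2]
def cross(C1,p1,C2,p2):
    A=[];b=[]
    for (K,e,M),p in((C1,p1),(C2,p2)):
        d=M@np.linalg.solve(K,np.array([p[0],p[1],1.]));d/=np.linalg.norm(d);P=np.eye(3)-np.outer(d,d);A.append(P);b.append(P@e)
    return np.linalg.lstsq(np.vstack(A),np.hstack(b),rcond=None)[0]
E
python3 - <<'E'
from h import *
C,S=cam('scene'),cam('side')
print('die',ray(C,(304,150),.09),ray(S,(260,251),.09))
print('anv',ray(C,(180,240),.03),ray(S,(297,172),.03))
print('post',ray(S,(268,152),.1165))
a=cv2.imread('pics/scene0.png');b=cv2.imread('pics/side0.png')
for im,c,nm,r in((a,C,'scene',(260,100,370,200)),(b,S,'side',(225,235,300,375))):
    h=cv2.cvtColor(im,cv2.COLOR_BGR2HSV);x0,y0,x1,y1=r
    m=np.zeros(h.shape[:2],np.uint8);m[y0:y1,x0:x1]=cv2.inRange(h,(3,170,60),(14,255,255))[y0:y1,x0:x1]
    k=max(cv2.findContours(m,0,2)[0],key=cv2.contourArea)
    print(nm,'rack',cv2.contourArea(k),cv2.minAreaRect(k))
o=np.hstack([cv2.resize(a[90:290,130:370],None,fx=1.65,fy=3*.55*1),cv2.resize(b[130:380,220:350],None,fx=1.65,fy=1.65)[:330]])
o1=cv2.resize(a[105:290,135:365],None,fx=3.2,fy=3.2,interpolation=2);cv2.imwrite('pics/sc1.png',o1)
o1=cv2.resize(b[130:370,220:350],None,fx=2.4,fy=2.4,interpolation=2);cv2.imwrite('pics/sd1.png',o1)
E
```

```text
die [0.55209387 0.14054032 0.09      ] [0.55014231 0.13969079 0.09      ]
anv [ 0.52381776 -0.22656514  0.03      ] [ 0.51412205 -0.2308448   0.03      ]
post [ 0.58811481 -0.18132977  0.1165    ]
scene rack 10.0 ((321.0, 131.5), (7.0, 4.0), 90.0)
side rack 4071.5 ((260.0, 311.0), (116.0, 46.0), 90.0)
```

View pics/sc1.png

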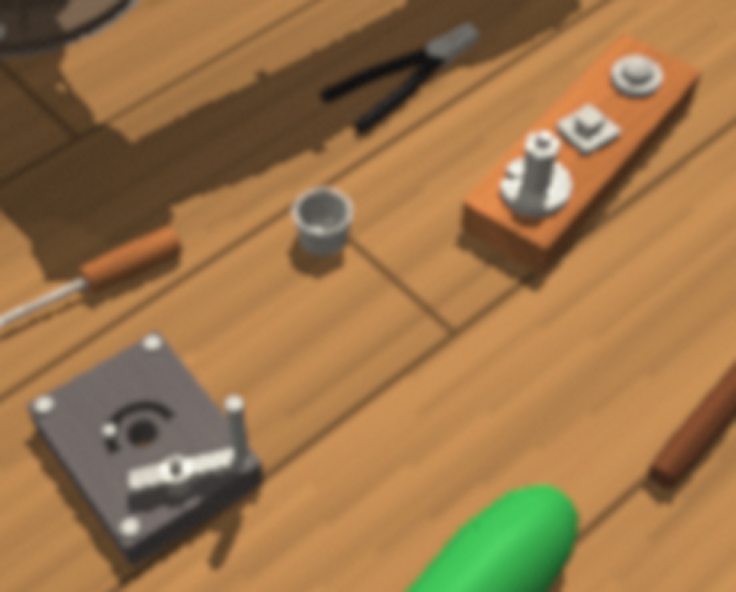

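The scene crop (×3.2, offset 135,105) shows the die's top at (541,143), its notch at about (512,176), the key at (109,430), the hole at (143,432), anvil rivets at (152,343), (44,404) and (130,525), the clamp pivot at (177,467) and the post top at (234,403).

```bash
python3 - <<'E'
from h import *
C=cam('scene');f=lambda x,y,z:ray(C,(135+x/3.2,105+y/3.2),z)[:2]
for n,x,y,z in(('hex',541,143,.09),('notch',512,176,.045),('hole',143,432,.03),('key',109,430,.038),('r1',152,343,.031),('r2',44,404,.031),('r3',130,525,.031),('pivot',177,467,.058),('post',234,403,.1165),('rk1',466,206,.035),('rk2',545,250,.035),('rk3',697,75,.035),('rk4',627,40,.035)): print(n,f(x,y,z).round(4))
s=observe();M=R.from_rotvec(s['ee_rot']).as_matrix();print(M.round(3))
print(M.T@(np.array([.551,.14,.25])-s['position']))
E
```

```text
hex [0.5515 0.1414]
notch [0.5353 0.1317]
hole [ 0.5233 -0.2271]
key [ 0.5107 -0.246 ]
r1 [ 0.4663 -0.1774]
r2 [ 0.4579 -0.2668]
r3 [ 0.5771 -0.2766]
pivot [ 0.5764 -0.2329]
post [ 0.5935 -0.1919]
rk1 [0.5278 0.0882]
rk2 [0.601  0.1032]
rk3 [0.5542 0.3434]
rk4 [0.4843 0.3307]
[[-0.959  0.285 -0.   ]
 [ 0.285  0.959 -0.001]
 [-0.    -0.001 -1.   ]]
[-0.48829048 -0.33348706 -0.01241164]
```

```bash
python3 -m pendant '[-0.0488,-0.0333,0,0,0,0,0.0918,-0.0488,-0.0333,0,0,0,0,0.0918,-0.0488,-0.0333,0,0,0,0,0.0918,-0.0488,-0.0333,0,0,0,0,0.0918,-0.0488,-0.0333,0,0,0,0,0.0918,-0.0488,-0.0333,0,0,0,0,0.0918,-0.0488,-0.0333,0,0,0,0,0.0918,-0.0488,-0.0333,0,0,0,0,0.0918,-0.0488,-0.0333,0,0,0,0,0.0918,-0.0488,-0.0333,0,0,0,0,0.0918]' 30
python3 -m pendant '[0,0,0,0,0,-0.153,0.0918,0,0,0,0,0,-0.154,0.0918,0,0,0,0,0,0,0.0918]'
python3 - <<'E'
from h import *
s=observe();C=cam('wrist',s);im=get_image('wrist')[:,:,::-1];cv2.imwrite('pics/w1.png',im)
print(s['position'],s['joints'],R.from_rotvec(s['ee_rot']).as_matrix().round(3),s['force'])
print(proj(C,[.5515,.1414,.09]))
E
```

```text
clock: 1.4
position: [0.5518, 0.1394, 0.2377]
ee_rot: [-0.452, -3.109, -0.0]
force: [1.1, 1.1, 0.4]
width: 1.001
gripper_force: 0.0
clock: 1.78
position: [0.5509, 0.1407, 0.2375]
ee_rot: [0.027, -3.141, -0.0]
force: [0.3, -0.7, 0.2]
width: 1.001
gripper_force: 0.0
[0.55085444 0.14069976 0.23749216] [-0.48449293  0.34250762  0.18831363  1.72541291 -0.0715416   1.08078474
  1.31454492] [[-1.    -0.017 -0.   ]
 [-0.017  1.     0.   ]
 [ 0.     0.    -1.   ]] [ 0.3213463  -0.67432564  0.17817389]
[262.03308217 180.79426945]
```

View pics/w1.png

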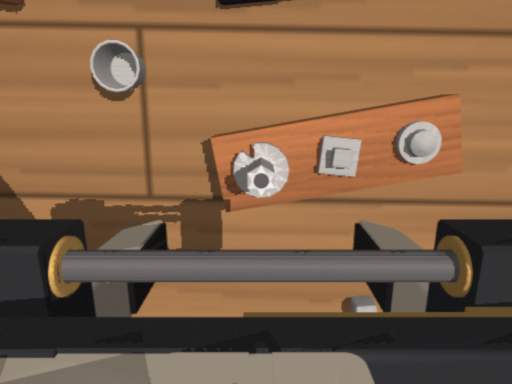

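The wrist view shows the hex top at about (261,180), its dark centre dot, the collar around (261,170) and the notch near (248,155), as predicted.

```bash
python3 - <<'E'
from h import *
C=cam('wrist');im=cv2.imread('pics/w1.png');h=cv2.cvtColor(im,cv2.COLOR_BGR2HSV)
m=cv2.inRange(h,(0,0,60),(180,90,255));m[:135]=0;m[205:]=0;m[:,:222]=0;m[:,300:]=0
k=max(cv2.findContours(m,0,1)[0],key=cv2.contourArea)
P=np.array([ray(C,p[0],.045)[:2] for p in k]); h0=cv2.convexHull(k)
Ph=np.array([ray(C,p[0],.045)[:2] for p in h0],np.float32)
c,r=cv2.minEnclosingCircle(Ph);print('collar',c,r)
hi=cv2.convexHull(k,returnPoints=False)
for d in cv2.convexityDefects(k,hi)[:,0]:
    if d[3]>500: 
        g=P[d[2]]-c;q=(P[d[0]]+P[d[1]])/2-c;print(k[d[2]][0],d[3]/256,np.degrees(np.arctan2(g[1],g[0])),np.degrees(np.arctan2(q[1],q[0])),np.hypot(*g),np.hypot(*q),np.linalg.norm(P[d[0]]-P[d[1]]))
cv2.imwrite('pics/w1c.png',np.hstack([cv2.resize(im[135:210,220:300],None,fx=5,fy=5,interpolation=2),cv2.cvtColor(cv2.resize(m[135:210,220:300],None,fx=5,fy=5),8)]))
E
```

```text
collar (0.5507388114929199, 0.14028948545455933) 0.028764277696609497
[252 157] 10.9765625 -146.37811401601354 -147.60099687101373 0.015780477159697586 0.026666504366112613 0.0173816013702984
```

View pics/w1c.png

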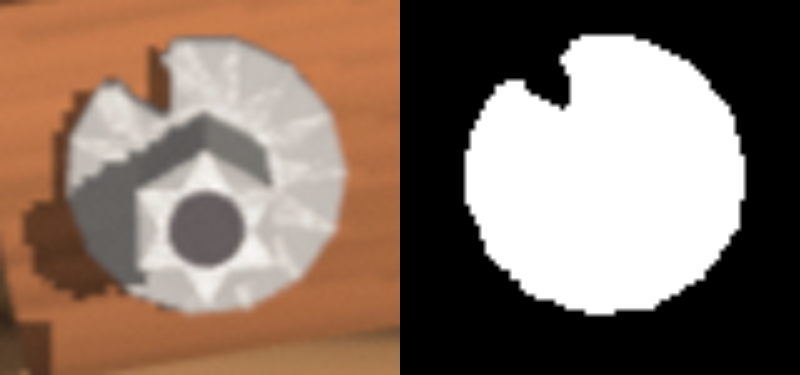

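The crop shows the hex with flats left and right, square to the finger line, and the notch at about -149° world. The TCP is already centred over the die, so I descend and grip.

```bash
python3 -m pendant '[0,0,0.04,0,0,0,0.06,0,0,0.04,0,0,0,0.06,0,0,0.035,0,0,0,0.06,0,0,0.03,0,0,0,0.06,0,0,0.0205,0,0,0,0.06,0,0,0,0,0,0,0.015,0,0,0,0,0,0,0.015,0,0,0,0,0,0,0.015,0,0,0,0,0,0,0.015,0,0,0,0,0,0,0.015]' 30
python3 -m pendant '[0,0,0,0,0,0,0.015,0,0,0,0,0,0,0.015]' 30
```

```text
clock: 3.08
position: [0.5514, 0.1412, 0.073]
ee_rot: [-0.028, 3.14, 0.001]
force: [-0.6, 0.9, 5.1]
width: 0.26
gripper_force: 30.0
clock: 3.32
position: [0.5514, 0.1412, 0.073]
ee_rot: [-0.029, 3.14, 0.001]
force: [-1.0, 0.2, 6.4]
width: 0.258
gripper_force: 30.0
```

```bash
python3 -m pendant '[0,0,-0.02,0,0,0,0.015,0,0,-0.03,0,0,0,0.015,0,0,-0.03,0,0,0,0.015,0,0,-0.03,0,0,0,0.015,0,0,-0.03,0,0,0,0.015,0,0,0,0,0,0,0.015]' 35
python3 -m pendant '[-0.0037,-0.0407,0,0,0,0,0.015,-0.0037,-0.0407,0,0,0,0,0.015,-0.0037,-0.0407,0,0,0,0,0.015,-0.0037,-0.0407,0,0,0,0,0.015,-0.0037,-0.0407,0,0,0,0,0.015,-0.0037,-0.0407,0,0,0,0,0.015,-0.0037,-0.0407,0,0,0,0,0.015,-0.0037,-0.0407,0,0,0,0,0.015,-0.0037,-0.0407,0,0,0,0,0.015,0,0,0,0,0,0,0.015]'
python3 - <<'E'
from h import *
s=observe();C=cam('wrist',s);im=get_image('wrist')[:,:,::-1];cv2.imwrite('pics/w2.png',im)
print(s['position'],s['ee_rot'],s['joints'].round(2),s['force'])
print(proj(C,[.5225,-.2271,.03]))
np.savez('w2.npz',p=s['position'],r=s['ee_rot'])
E
```

```text
clock: 4.08
position: [0.5519, 0.1411, 0.214]
ee_rot: [-0.028, 3.138, 0.002]
force: [-0.2, -0.0, -3.4]
width: 0.258
gripper_force: 35.0
clock: 5.32
position: [0.5891, -0.2293, 0.2102]
ee_rot: [0.019, -3.139, 0.003]
force: [-0.2, -0.3, -2.4]
width: 0.257
gripper_force: 35.0
[ 0.58905391 -0.2293468   0.21021586] [ 0.01880222 -3.13856278  0.0031504 ] [ 0.09  0.48  0.29  1.61 -0.14  1.08  2.  ] [-0.18209932 -0.3382692  -2.41801645]
[264.88098698 102.39468303]
```

View pics/w2.png

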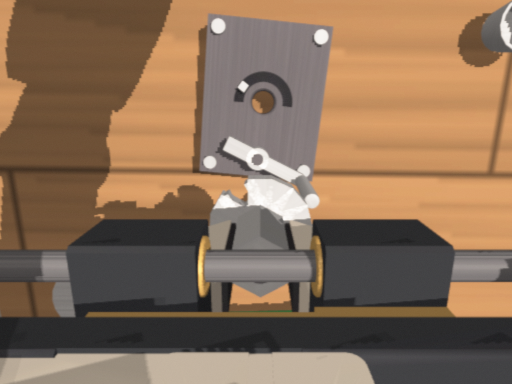

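The wrist view shows the hole at about (263,102), the key at about (242,88), rivets at (218,26), (321,37), (209,162) and (304,172), the pivot at (258,159) and the post at (311,198).

```bash
python3 - <<'E'
from h import *
z=np.load('w2.npz');s={'position':z['p'],'ee_rot':z['r']};C=cam('wrist',s)
im=cv2.imread('pics/w2.png');g=cv2.cvtColor(im,6);h=cv2.cvtColor(im,cv2.COLOR_BGR2HSV)
def blob(m,x0,y0,x1,y1):
    q=np.zeros_like(m);q[y0:y1,x0:x1]=m[y0:y1,x0:x1]
    k=max(cv2.findContours(q,0,1)[0],key=cv2.contourArea);M=cv2.moments(k,);return np.array([M['m10'],M['m01']])/M['m00'],cv2.contourArea(k)
br=cv2.inRange(h,(0,0,150),(180,90,255))
rv=[]
for n,x,y,zz in(('r1',218,26,.031),('r2',321,37,.031),('r3',209,162,.031),('r4',304,172,.031),('key',242,88,.038),('post',311,198,.1165)):
    c,a=blob(br,x-9,y-9,x+10,y+10);p=ray(C,c,zz);print(n,c.round(1),a,p.round(4));rv.append(p[:2])
r=np.array(rv[:4]);cen=r.mean(0);u=(r[2]-r[0]+r[3]-r[1]);print('anvil c',cen,'yaw',np.arctan2(u[1],u[0]),[np.linalg.norm(r[i]-r[j]) for i,j in((0,1),(2,3),(0,2),(1,3))])
# hole: edges around (263,102)
e=cv2.inRange(cv2.cvtColor(im,cv2.COLOR_BGR2HSV),(0,110,20),(25,255,160));c,a=blob(e,248,86,280,118);print('hole wood',c,a,ray(C,c,.0)[:2].round(4), 'hole top if c', ray(C,(263,101.5),.03)[:2].round(4))
d=rv[4]-cen;print('key',np.degrees(np.arctan2(d[1],d[0])),np.hypot(*d))
cv2.imwrite('pics/w2c.png',cv2.resize(im[70:215,190:335],None,fx=4,fy=4,interpolation=2))
M=R.from_rotvec(s['ee_rot']).as_matrix();print(M.round(3))
E
```

```text
r1 [217.9  25.3] 175.5 [ 0.4577 -0.2692  0.031 ]
r2 [321.   36.2] 176.0 [ 0.4655 -0.1786  0.031 ]
r3 [209.5 161.8] 133.0 [ 0.5785 -0.2794  0.031 ]
r4 [302.9 171.6] 156.5 [ 0.5869 -0.1894  0.031 ]
key [242.7  85.9] 63.5 [ 0.5085 -0.2472  0.038 ]
post [310.7 199.8] 216.0 [ 0.5909 -0.1937  0.1165]
anvil c [ 0.52215377 -0.22914349] yaw -0.08617729171821169 [np.float64(0.0909610175310733), np.float64(0.09043518605108515), np.float64(0.12122420879120653), np.float64(0.12195966796248608)]
hole wood [264.08831341 100.51992032] 251.0 [ 0.5207 -0.2276] hole top if c [ 0.5217 -0.2288]
key -127.10408579565171 0.022580608654274824
[[-1.    -0.012 -0.003]
 [-0.012  1.    -0.002]
 [ 0.003 -0.002 -1.   ]]
```

View pics/w2c.png

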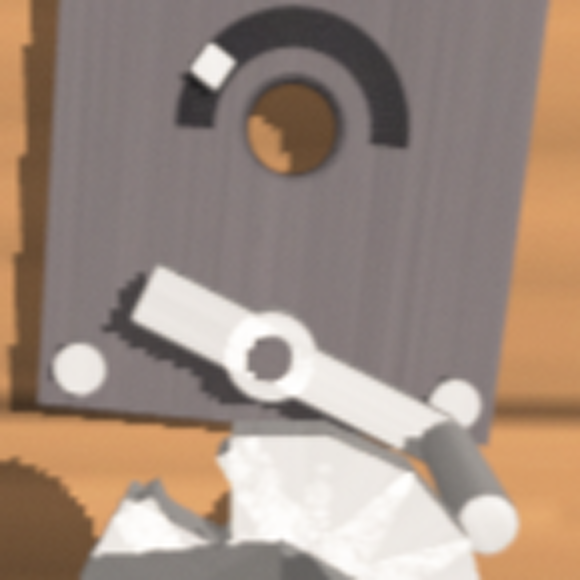

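The crop confirms the hole at (293,124) (seat about (0.522,-0.229)) and the key up-left of it at about -127° world. The clamp is open and clear of the collar. I move over the hole and turn by +22° with the fingers still high.

```bash
python3 -m pendant '[0.025,0.0004,0,0,0,0,0.015,0.025,0.0004,0,0,0,0,0.015,0.017,0.0003,0,0,0,0,0.015,0,0,0,0,0,-0.128,0.015,0,0,0,0,0,-0.128,0.015,0,0,0,0,0,-0.128,0.015,0,0,0.045,0,0,0,0.015,0,0,0.04,0,0,0,0.015,0,0,0.03,0,0,0,0.015,0,0,0,0,0,0,0.015]'
python3 - <<'E'
from h import *
s=observe();print(s['position'],s['force'],s['joints'].round(2));M=R.from_rotvec(s['ee_rot']).as_matrix();print(M.round(4))
print('tool shift to seat xy',M.T@(np.array([.522,-.229,s['position'][2]])-s['position']))
print('yaw y',np.degrees(np.arctan2(M[1,1],M[0,1])))
ims=[get_image(n)[:,:,::-1] for n in('scene','side')]
a=cv2.resize(ims[0][180:290,120:240],None,fx=4,fy=4,interpolation=2);b=cv2.resize(ims[1][100:210,250:330],None,fx=4,fy=4,interpolation=2)
cv2.imwrite('pics/v3.png',np.hstack([a,b]))
E
```

```text
clock: 6.62
position: [0.5218, -0.2226, 0.0945]
ee_rot: [0.629, -3.073, -0.006]
force: [0.4, -0.1, -2.2]
width: 0.259
gripper_force: 35.0
[ 0.52179543 -0.22262598  0.09448895] [ 0.42849488 -0.06674497 -2.17891795] [ 0.18  0.51  0.18  1.88 -0.12  0.77  2.4 ]
[[-0.9196 -0.3929 -0.0058]
 [-0.3929  0.9196  0.0025]
 [ 0.0043  0.0045 -1.    ]]
tool shift to seat xy [ 2.31629407e-03 -5.94176043e-03 -1.70013800e-05]
yaw y 113.1346834417625
```

View pics/v3.png

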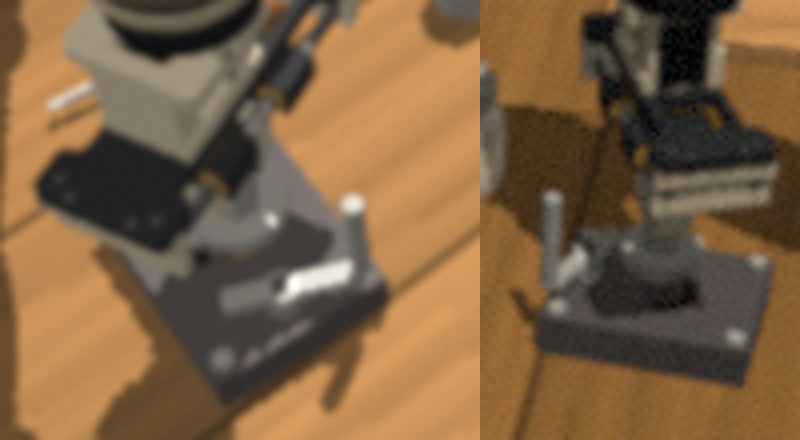

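The picture shows the die hovering over the anvil, off toward +y by about 6 mm, which matches the reading. I correct this and lower gently.

```bash
python3 -m pendant '[0.0023,-0.0059,0,0.0046,-0.0044,0,0.015,0,0,0,0,0,0,0.015]'
python3 -m pendant '[0,0,0.004,0,0,0,0.015,0,0,0.004,0,0,0,0.015,0,0,0.003,0,0,0,0.015,0,0,0.003,0,0,0,0.015,0,0,0,0,0,0,0.015]'
python3 - <<'E'
from h import *
s=observe();print(s['position'],s['force'],s['ft_torque']);M=R.from_rotvec(s['ee_rot']).as_matrix();print(M.round(4))
E
```

```text
clock: 6.98
position: [0.5245, -0.2322, 0.0984]
ee_rot: [-0.624, 3.072, -0.008]
force: [0.1, -0.8, -3.3]
width: 0.259
gripper_force: 35.0
clock: 7.6
position: [0.5239, -0.2309, 0.0829]
ee_rot: [-0.627, 3.074, -0.005]
force: [-0.1, 1.1, -3.2]
width: 0.257
gripper_force: 35.0
[ 0.52390469 -0.23090663  0.08287671] [-0.10762276  1.09006386 -3.16009714] [0.24148091 0.10649532 0.0288882 ]
[[-0.9202 -0.3915  0.0051]
 [-0.3915  0.9202 -0.002 ]
 [-0.004  -0.0039 -1.    ]]
```

```bash
cat > st.py <<'E'
from h import *
s=observe();M=R.from_rotvec(s['ee_rot']).as_matrix()
print(s['position'].round(4),'F',s['force'].round(1),'T',s['ft_torque'].round(2),'z',M[:,2].round(4),'yaw',np.degrees(np.arctan2(M[1,1],M[0,1])).round(2),'j7',s['joints'][6].round(2),'seat',(M.T@(np.array([.522,-.229,.068])-s['position'])).round(4))
E
python3 -m pendant '[0,0,0,0,0,0,0.015,0,0,0,0,0,0,0.015,0,0,0,0,0,0,0.015]'; python3 st.py
```

```text
clock: 7.98
position: [0.5241, -0.2311, 0.0832]
ee_rot: [-0.626, 3.073, -0.005]
force: [-0.1, 1.0, -2.3]
width: 0.257
gripper_force: 35.0
[ 0.5241 -0.2311  0.0832] F [-0.1  1.  -2.3] T [ 0.38  0.2  -0.03] z [ 0.0058 -0.0024 -1.    ] yaw 113.04 j7 2.41 seat [0.0011 0.0028 0.0152]
```

```bash
python3 -m pendant '[0.0011,0.0028,0,-0.0045,0.0044,0,0.015,0,0,0,0,0,0,0.015,0,0,0,0,0,0,0.015]'; python3 st.py; python3 -m pendant '[0,0,0.003,0,0,0,0.015,0,0,0.003,0,0,0,0.015,0,0,0,0,0,0,0.015,0,0,0,0,0,0,0.015]'; python3 st.py
```

```text
clock: 8.35
position: [0.5222, -0.2292, 0.0833]
ee_rot: [-0.627, 3.078, -0.001]
force: [-0.3, 0.7, -3.2]
width: 0.258
gripper_force: 35.0
[ 0.5222 -0.2292  0.0833] F [-0.3  0.7 -3.2] T [0.05 0.07 0.01] z [ 3.e-04 -3.e-04 -1.e+00] yaw 113.04 j7 2.41 seat [0.0001 0.0003 0.0153]
clock: 8.85
position: [0.522, -0.2291, 0.0772]
ee_rot: [0.627, -3.078, 0.0]
force: [-0.5, 0.6, -4.6]
width: 0.262
gripper_force: 35.0
[ 0.522  -0.2291  0.0772] F [-0.5  0.6 -4.6] T [0.07 0.05 0.04] z [-0.e+00 -1.e-04 -1.e+00] yaw 113.04 j7 2.41 seat [-0.      0.0001  0.0092]
```

```bash
python3 -m pendant '[0,0,0.0015,0,0,0,0.015,0,0,0,0,0,0,0.015]'; python3 st.py; python3 -m pendant '[0,0,0.001,0,0,0,0.015,0,0,0,0,0,0,0.015]'; python3 st.py
```

```text
clock: 9.1
position: [0.5221, -0.2291, 0.0757]
ee_rot: [-0.627, 3.078, -0.0]
force: [-0.6, 0.1, -3.1]
width: 0.257
gripper_force: 35.0
[ 0.5221 -0.2291  0.0757] F [-0.6  0.1 -3.1] T [0.05 0.02 0.  ] z [ 2.e-04 -1.e-04 -1.e+00] yaw 113.04 j7 2.41 seat [0.0001 0.0001 0.0077]
clock: 9.35
position: [0.5221, -0.2289, 0.0746]
ee_rot: [-0.627, 3.078, 0.0]
force: [0.0, 0.4, -3.7]
width: 0.258
gripper_force: 35.0
[ 0.5221 -0.2289  0.0746] F [ 0.   0.4 -3.7] T [ 0.18 -0.1  -0.02] z [ 1.e-04  1.e-04 -1.e+00] yaw 113.04 j7 2.41 seat [ 0.0001 -0.0001  0.0066]
```

No contact down to 74.6 mm, below the riding height of about 76 mm, so the notch may already be over the key. I continue gently.

```bash
python3 -m pendant '[0,0,0.0015,0,0,0,0.015,0,0,0,0,0,0,0.015]'; python3 st.py; python3 -m pendant '[0,0,0.0015,0,0,0,0.015,0,0,0,0,0,0,0.015]'; python3 st.py
```

```text
clock: 9.6
position: [0.5221, -0.2288, 0.0731]
ee_rot: [-0.628, 3.078, 0.0]
force: [0.5, -0.0, -3.1]
width: 0.255
gripper_force: 35.0
[ 0.5221 -0.2288  0.0731] F [ 0.5 -0.  -3.1] T [ 0.32 -0.13 -0.  ] z [ 1.e-04  2.e-04 -1.e+00] yaw 113.05 j7 2.42 seat [ 0.0002 -0.0001  0.0051]
clock: 9.85
position: [0.5221, -0.2288, 0.0716]
ee_rot: [-0.628, 3.078, 0.0]
force: [0.2, 2.2, -3.2]
width: 0.262
gripper_force: 35.0
[ 0.5221 -0.2288  0.0716] F [ 0.2  2.2 -3.2] T [ 0.56 -0.17  0.02] z [ 0.e+00  2.e-04 -1.e+00] yaw 113.05 j7 2.42 seat [ 0.0002 -0.0001  0.0036]
```

```bash
python3 -m pendant '[-0.0002,0.0005,0.0012,0,0,0,0.015,0,0,0,0,0,0,0.015]'; python3 st.py; python3 -m pendant '[0,0,0.0012,0,0,0,0.015,0,0,0,0,0,0,0.015]'; python3 st.py;  python3 -m pendant '[0,0,0.0012,0,0,0,0.015,0,0,0,0,0,0,0.015]'; python3 st.py
```

```text
clock: 10.1
position: [0.5222, -0.2286, 0.0705]
ee_rot: [-0.627, 3.078, -0.001]
force: [0.5, 0.0, -3.1]
width: 0.262
gripper_force: 35.0
[ 0.5222 -0.2286  0.0705] F [ 0.5  0.  -3.1] T [ 0.29 -0.27  0.02] z [ 3.e-04 -3.e-04 -1.e+00] yaw 113.04 j7 2.42 seat [ 0.0003 -0.0003  0.0025]
clock: 10.35
position: [0.5222, -0.2286, 0.0693]
ee_rot: [-0.627, 3.078, -0.0]
force: [1.1, 0.9, -2.2]
width: 0.259
gripper_force: 35.0
[ 0.5222 -0.2286  0.0693] F [ 1.1  0.9 -2.2] T [ 0.32 -0.35  0.02] z [ 3.e-04 -1.e-04 -1.e+00] yaw 113.04 j7 2.42 seat [ 0.0003 -0.0003  0.0013]
clock: 10.6
position: [0.5222, -0.2285, 0.0681]
ee_rot: [-0.628, 3.078, -0.0]
force: [1.6, 0.8, -1.0]
width: 0.256
gripper_force: 35.0
[ 0.5222 -0.2285  0.0681] F [ 1.6  0.8 -1. ] T [ 0.34 -0.42  0.05] z [ 3.e-04 -1.e-04 -1.e+00] yaw 113.05 j7 2.42 seat [ 0.0004 -0.0004  0.0001]
```

```bash
python3 -m pendant '[0,0,0.0007,0,0,0,0.015,0,0,0,0,0,0,0.015]'; python3 st.py; python3 -m pendant '[0,0,0.0007,0,0,0,0.015,0,0,0,0,0,0,0.015]'; python3 st.py
```

```text
clock: 10.85
position: [0.5222, -0.2286, 0.068]
ee_rot: [-0.627, 3.078, -0.0]
force: [-0.4, 2.0, 6.6]
width: 0.26
gripper_force: 35.0
[ 0.5222 -0.2286  0.068 ] F [-0.4  2.   6.6] T [ 0.45  0.1  -0.  ] z [ 5.e-04 -0.e+00 -1.e+00] yaw 113.04 j7 2.42 seat [ 0.0003 -0.0003 -0.    ]
clock: 11.1
position: [0.5222, -0.2285, 0.0679]
ee_rot: [-0.627, 3.078, -0.0]
force: [-3.6, 4.0, 13.6]
width: 0.259
gripper_force: 35.0
[ 0.5222 -0.2285  0.0679] F [-3.6  4.  13.6] T [ 0.74  0.72 -0.  ] z [ 8.e-04  1.e-04 -1.e+00] yaw 113.04 j7 2.42 seat [ 0.0004 -0.0004 -0.0001]
```

It meets a hard stop exactly at the seated height (8 mm below riding height) with 14 N. I relax, release and lift off.

```bash
python3 -m pendant '[0,0,-0.0012,0,0,0,0.015,0,0,0,0,0,0,0.03,0,0,0,0,0,0,0.05,0,0,0,0,0,0,0.05,0,0,0,0,0,0,0.05]' ; python3 -m pendant '[0,0,-0.01,0,0,0,0.05,0,0,-0.02,0,0,0,0.05,0,0,-0.03,0,0,0,0.05,0,0,-0.04,0,0,0,0.05,0,0,-0.03,0,0,0,0.05,-0.03,0,0,0,0,0,0.05,-0.035,0,0,0,0,0,0.05,0,0,0,0,0,0,0.05,0,0,0,0,0,0,0.05]'
python3 st.py
python3 - <<'E'
from h import *
s=observe();C=cam('wrist',s);im=get_image('wrist')[:,:,::-1];q=proj(C,[.522,-.229,.05]);print(q)
P=proj(C,[.591,-.194,.1165]);print(P)
b=get_image('side')[:,:,::-1]
cv2.imwrite('pics/v4.png',np.hstack([cv2.resize(im,None,fx=.9,fy=.9),cv2.resize(b[120:206,255:335],None,fx=4,fy=4.02)[:345]]))
E
```

```text
clock: 11.72
position: [0.5219, -0.2286, 0.0678]
ee_rot: [0.627, -3.078, 0.0]
force: [-0.4, -1.0, 0.1]
width: 0.54
gripper_force: 0.0
clock: 12.85
position: [0.5813, -0.2035, 0.1982]
ee_rot: [0.627, -3.078, 0.001]
force: [-0.4, -0.4, -0.9]
width: 0.545
gripper_force: 0.0
[ 0.5813 -0.2035  0.1982] F [-0.4 -0.4 -0.9] T [-0.02  0.05  0.01] z [-4.e-04 -5.e-04 -1.e+00] yaw 113.03 j7 2.31 seat [ 0.0645 -0.0003  0.1302]
[260.79370211 104.91584644]
[268.38138875 218.96816404]Traceback (most recent call last):
  File "<stdin>", line 5, in <module>
    return _nx.concatenate(arrs, 1, dtype=dtype, casting=casting)
           ~~~~~~~~~~~~~~~^^^^^^^^^^^^^^^^^^^^^^^^^^^^^^^^^^^^^^^
ValueError: all the input array dimensions except for the concatenation axis must match exactly, but along dimension 0, the array at index 0 has size 346 and the array at index 1 has size 345
```

```bash
python3 - <<'E'
from h import *
im=get_image('wrist')[:,:,::-1];b=get_image('side')[:,:,::-1]
cv2.imwrite('pics/v5.png',np.hstack([im[:,80:480],cv2.resize(b[120:216,255:355],(400,384),interpolation=2)]))
E
```

```text
(no output)
```

View pics/v5.png

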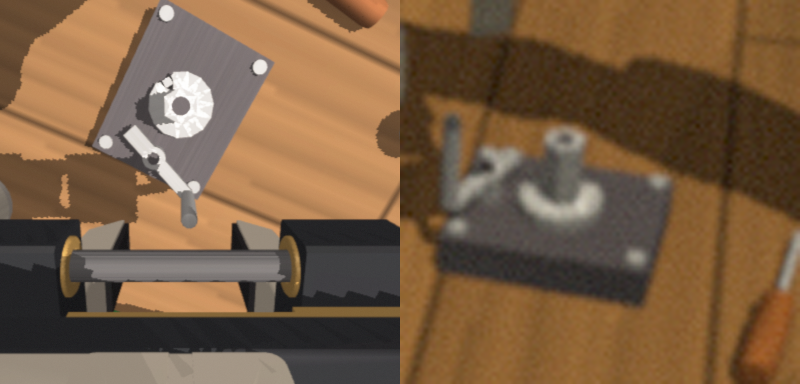

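The die sits flat with the notch over the key, and the post top at (269,220) matches the prediction. I pinch the post.

```bash
python3 -m pendant '[-0.0126,0.0049,0,0,0,0,0.05,0,0,0,0,0,0,0.05,0,0,0.04,0,0,0,0.05,0,0,0.04,0,0,0,0.05,0,0,0.036,0,0,0,0.05,0,0,0,0,0,0,0.05,0,0,0,0,0,0,0.005,0,0,0,0,0,0,0.005,0,0,0,0,0,0,0.005,0,0,0,0,0,0,0.005]' 12; python3 -m pendant '[0,0,0,0,0,0,0.005,0,0,0,0,0,0,0.005]'; python3 st.py
python3 - <<'E'
from h import *
s=observe();M=R.from_rotvec(s['ee_rot']).as_matrix();pv=np.array([.5718,-.2333])
a0=np.arctan2(*(np.array([.591,-.194])-pv)[::-1]);a=np.linspace(a0,-.086,10)
P=np.c_[pv[0]+.045*np.cos(a),pv[1]+.045*np.sin(a),0*a];print(a0,(np.diff(P,axis=0)@M)[:,:2].round(4))
E
```

```text
clock: 14.3
position: [0.5918, -0.1937, 0.0826]
ee_rot: [-0.627, 3.077, -0.001]
force: [-0.1, -0.1, -0.1]
width: 0.163
gripper_force: 0.0
clock: 14.55
position: [0.5919, -0.1929, 0.0825]
ee_rot: [-0.628, 3.077, 0.001]
force: [-0.8, 3.3, 6.2]
width: 0.128
gripper_force: 12.0
[ 0.5919 -0.1929  0.0825] F [-0.8  3.3  6.2] T [ 0.75  0.33 -0.05] z [ 7.e-04  7.e-04 -1.e+00] yaw 113.07 j7 2.32 seat [ 0.0785 -0.0058  0.0144]
1.1163509120245916 [[-0.0036 -0.0048]
 [-0.0029 -0.0052]
 [-0.0022 -0.0056]
 [-0.0015 -0.0058]
 [-0.0007 -0.006 ]
 [ 0.0001 -0.006 ]
 [ 0.0009 -0.0059]
 [ 0.0017 -0.0058]
 [ 0.0025 -0.0055]]
```

```bash
python3 -m pendant '[-0.0036,-0.0048,0,0,0,0,0.005,-0.0029,-0.0052,0,0,0,0,0.005,-0.0022,-0.0056,0,0,0,0,0.005,0,0,0,0,0,0,0.005]' 15; python3 st.py;python3 -m pendant '[-0.0015,-0.0058,0,0,0,0,0.005,-0.0007,-0.006,0,0,0,0,0.005,0.0001,-0.006,0,0,0,0,0.005,0,0,0,0,0,0,0.005]'; python3 st.py
```

```text
clock: 15.05
position: [0.6071, -0.2024, 0.0825]
ee_rot: [-0.629, 3.075, 0.003]
force: [1.9, 5.9, 4.7]
width: 0.124
gripper_force: 15.0
[ 0.6071 -0.2024  0.0825] F [1.9 5.9 4.7] T [ 1.44 -0.31 -0.09] z [ 0.002   0.0023 -1.    ] yaw 113.14 j7 2.33 seat [0.0887 0.0089 0.0143]
clock: 15.55
position: [0.6169, -0.2177, 0.0824]
ee_rot: [-0.63, 3.074, 0.002]
force: [5.2, 6.5, 1.6]
width: 0.125
gripper_force: 15.0
[ 0.6169 -0.2177  0.0824] F [5.2 6.5 1.6] T [ 1.41 -0.97 -0.15] z [ 0.0035  0.0022 -1.    ] yaw 113.15 j7 2.35 seat [0.0918 0.0269 0.0141]
```

```bash
python3 -m pendant '[0.0012,-0.0058,0,0,0,0,0.005,0.0022,-0.0057,0,0,0,0,0.005,0.0028,-0.0054,0,0,0,0,0.005,0,0,0,0,0,0,0.005]'; python3 st.py; python3 -m pendant '[0.0012,-0.002,0,0,0,0,0.005,0,0,0,0,0,0,0.005]'; python3 st.py
```

```text
clock: 16.05
position: [0.6171, -0.2366, 0.0823]
ee_rot: [-0.629, 3.075, 0.001]
force: [2.5, 4.9, 1.4]
width: 0.128
gripper_force: 15.0
[ 0.6171 -0.2366  0.0823] F [2.5 4.9 1.4] T [ 0.99 -0.69 -0.14] z [ 0.0026  0.0015 -1.    ] yaw 113.11 j7 2.37 seat [0.0845 0.0443 0.0141]
clock: 16.3
position: [0.6171, -0.2367, 0.0823]
ee_rot: [-0.631, 3.074, 0.005]
force: [2.8, 9.3, 3.7]
width: 0.129
gripper_force: 15.0
[ 0.6171 -0.2367  0.0823] F [2.8 9.3 3.7] T [ 1.98 -0.62 -0.16] z [ 0.0024  0.0038 -1.    ] yaw 113.2 j7 2.38 seat [0.0844 0.0445 0.0141]
```

```bash
python3 -m pendant '[0.0008,-0.002,0,0,0,0,0.005,0,0,0,0,0,0,0.005,0,0,0,0,0,0,0.005]'; python3 st.py; python3 -m pendant '[0,0.0025,0,0,0,0,0.005,0,0,0,0,0,0,0.04,0,0,0,0,0,0,0.05,0,0,0,0,0,0,0.05,0,0,0,0,0,0,0.05,0,0,-0.02,0,0,0,0.05,0,0,-0.04,0,0,0,0.05,0,0,-0.05,0,0,0,0.05,0,0,-0.03,0,0,0,0.05,0,0,0,0,0,0,0.05]';python3 st.py
python3 - <<'E'
from h import *
s=observe();C=cam('wrist',s);im=get_image('wrist')[:,:,::-1];b=get_image('side')[:,:,::-1]
print('stop post',proj(C,[.6166,-.2372,.1165])-[80,0])
cv2.imwrite('pics/v6.png',np.hstack([im[:,80:480],cv2.resize(b[120:216,255:355],(400,384),interpolation=2)]))
E
```

```text
clock: 16.68
position: [0.6171, -0.2368, 0.0823]
ee_rot: [-0.633, 3.074, 0.009]
force: [2.7, 14.9, 5.9]
width: 0.132
gripper_force: 15.0
[ 0.6171 -0.2368  0.0823] F [ 2.7 14.9  5.9] T [ 3.03 -0.42 -0.09] z [ 0.0017  0.006  -1.    ] yaw 113.29 j7 2.38 seat [0.0843 0.0447 0.0141]
clock: 17.92
position: [0.6154, -0.2411, 0.2249]
ee_rot: [-0.626, 3.074, -0.004]
force: [-0.0, 0.5, -0.1]
width: 0.547
gripper_force: 0.0
[ 0.6154 -0.2411  0.2249] F [-0.   0.5 -0.1] T [0.06 0.07 0.05] z [ 0.005  -0.0017 -1.    ] yaw 113.02 j7 2.36 seat [0.0819 0.0482 0.1564]
stop post [185.8027984  194.50360435]
```

View pics/v6.png

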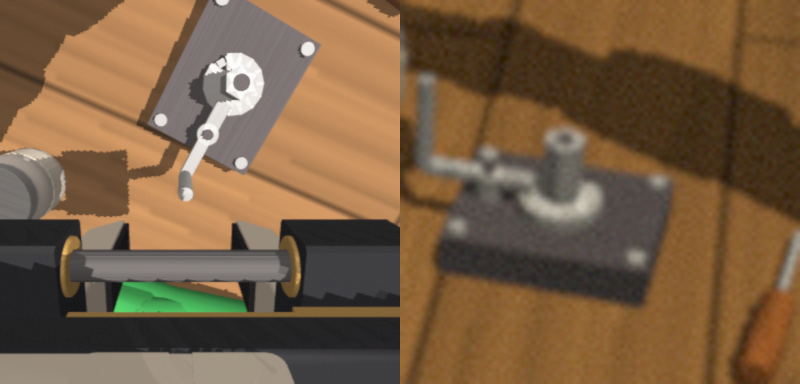

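The clamp arm lies over the collar in line with the die. The post is at (186,194), exactly the predicted stop, and the gripper is clear. I hand the job in.

```bash
python3 -c "from cell import *;print(sign_off())"
```

```text
the job is handed in; nothing more can be done
None
```

The die is seated flat with its notch over the key, the clamp is swung to its stop over the collar, and the gripper has let go and is clear. The job was handed in at about 18 s; the die dropped home at the key angle read from the camera, so no turning search was needed, and the press on the anvil read under 14 N.

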